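Stop the skiving machine and hold its roller cover open

ROBOT

A 6-joint arm with a two-finger parallel gripper is mounted at the origin on the work surface. World frame = base frame: x ahead of the robot, y to its left, z up, the work surface at z = 0. Lengths are in mm, angles in rad, forces in N, time in s.
With the tool pointing down it reaches from about 250 to 775 mm from the base axis. Payload 4 kg.
Tool frame: the origin (TCP) lies at the very end of the fingers, on their centre line; the grasp point (between the pads) lies ctrl.hold_point_z behind it (ctrl.hold_point_z is the distance from the TCP to the grasp point, in mm); z points along the fingers, y is the line along which they close (so a half turn about z gives the same grasp; the last joint's range is limited). The gripper opens to 85 mm and grips with 20 to 120 N. Pads are 22 mm wide; open, the fingers measure 114 mm over their backs; the gripper's body (76 mm by 85 mm) begins 54 mm behind the grasp point. The pads swing forward as they close: fully open they stand 13 mm farther back than shut.
Start: joints at [1.151, 0.087, 1.371, -0, 1.684, -0.103], TCP at [171.349, 522.644, 231.341] pointing down, gripper open.
Joint ranges: [-3.1, 3.1], [-0.76, 2.03], [0.27, 2.55], [-1.08, 4.22], [0.17, 2.65], [-2.57, 2.57]. Speed limits (rad/s): [2.79, 2.79, 3.14, 3.14, 3.14, 3.14].

INTERFACE

Orientations are given as a unit quaternion [x, y, z, w].
In Python, from rig import ctrl gives the robot as it stands. The module is installed in compiled form; this text tells all that it offers.
- The arm moves only by the tool move_arm, never from a script. Its argument "series" is a list of rows, each an object with "dp": the shift along the tool's x, y, z in mm, a list of three; "twist": the turn about the tool's z in degrees. In form: [{"dp": [x, y, z], "twist": twist}, ...]. A call has 1 to 12 rows; each row is the pose to reach, as a shift and turn from the pose commanded when the call began, along the tool's axes at that moment; what a row does not reach only later rows make up. A row lasts 1/10 s, in which the tool goes at most 50 mm and 8.59 degrees, less where a joint would pass 70% of its speed; a pose out of reach is approached as far as the arm can. A call with a gripper value outside its range is refused whole. "hand" is the finger opening in mm, from 0 to 85.4, set as the call begins (left out, the last holds). The fingers move at their own pace and stop on an object; the grip force is fixed at half the most. Time passes only in rows, so rows that repeat a pose let the fingers close. It gives the time, the measured TCP pose, the force, the opening and the grip force at its end, in the units of the state.
- ctrl.observe(): the state, without advancing time (a new reading comes with each control period).
- ctrl.camera(name): name is "scene" or "side" or "wrist"; returns a dict with "color" (384x512x3 uint8, red, green, blue), "camera_matrix" (3x3 intrinsics, pixels), "pose" (4x4, takes a point from camera to world coordinates). Camera axes: x right, y down, z forward; pixel columns grow to the right and rows downward; lengths in mm; the calibration is good to about 2 mm. A picture is of the moment at which its call begins. There is no depth.
- ctrl.job_done(): hands the job in; it is judged then, once.
Trained networks look in a picture, given as the dict that the camera call returned (one of the last four; its "shot" number tells which), for a name from the list of things; names that differ only in an ending like _2 or _b are one class to them, and where a whole thing is asked for, a point or a joint stands for the part that bears it (a point fixed in the world has none). Each returns a list of dicts, best first, with "confidence" (0 to 1); they miss things now and then, are a little off and sometimes report something else, mostly with a low value. They report only what shows in the picture. A call takes as long as a camera call.
- ctrl.spot_in(picture, name): "rect" ([left, top, right, bottom] in pixels, round what is visible of it).
- ctrl.tip_of(picture, name): "point" ([row, column] in pixels: a listed point, or the origin of a listed thing).
The state is a dict: "clock": time; "joint_positions": joint angles; "qvel": joint speeds; "joint_torque": joint torques, N m; "tool_pos": TCP position; "ee_rot": TCP orientation; "contact_force": force on the tool from outside, world axes, zero at the start; "ft_torque": the same for the moment, N m; "width": finger opening in mm; "grip_force": force on a finger pad.
Only numpy, scipy, OpenCV 4.12 (cv2) and the standard library are available. Lean on these libraries where they do the work, as an engineer would, in place of code of your own. Each camera call takes 0.05 s, during which the arm holds its last target. There are 200 camera calls.

TASK

Make the skiving machine safe to inspect: on its control box press the stop key (wide, mushroom-shaped) and let it come up, then press the cover-release key (small, square) and let it come up, never pressing the small round start key. Then lift the sprung metal cover with the gripper and hold it open at 45 degrees (up to 7 either way), finishing while still holding it there: it falls shut if let go. Leave the thread cone, oil bottle and screwdriver where they are and do not prop the cover on them.

Things in the scene. Friction and masses are not known exactly. Their poses are not given: they have to be found in the camera images.
- machine: white skiving machine, fixed to the bench: low box, x -150 to +170 mm, y -150 to +210, 110 high, with an open roller well under the cover. Origin on the bench; its x points from its front (robot's side) to its rear, z up; turned up to 0.3 rad about z. A white column 90 x 60 mm stands at x +110, y +175 to 280 mm high, a thin lamp above it leaning left
- cover: bare aluminium cover on the machine's top, 200 mm from hinge to front edge, 240 wide, 5 thick, with a black bar handle; 0.45 kg (varies by 30 %). Origin on the hinge line, mid-width, level with the plate's underside. Its y runs along the hinge, -x from hinge to the free front edge, z out of the plate's top. Shut, its axes are the machine's
- bar (a point): middle of the cover's handle: a straight round black bar, 12 mm thick, along the cover's y, on a post at each end 60 mm from the middle. At (-170, 0, +43) mm in the cover's frame, 38 mm above the plate's top; shut, 154 mm above the bench. It may be pinched across its thickness from above and turns between the pads as the gripper stays pointing down
- hinge_line (a point): fixed point on the cover's hinge line, at the middle of its width: 60 mm behind the machine's origin along its x, 111 mm above the bench, near the rear of the cover. Its axes are the machine's; the hinge runs along its y
- cover_hinge (a joint): opening angle of the cover in rad: 0 = shut and level, growing as the front edge rises, stop at 1.6. 45 degrees = 0.785. Its weight and a closing spring (0.30 N m at 0, 0.15 N m more per rad) pull it shut from any angle up to 1.5 rad; about 3 to 5 N at the bar holds it
- control_box: grey control box, fixed to the bench to the right of the machine: 110 mm (x) by 200 (y) by 50 high, origin at the centre of its underside, turned up to 0.25 rad about z. Three key units stand on top in a row along its y at -62, 0 and +62 mm, in an order that varies; all keys are black, each on a grey 46 mm square plate
- stop_key (a joint): Travel of the stop key, the wide mushroom-headed round key, head 42 mm across. It moves straight down along the vertical: 0 = up, 0.006 m = fully down (about 5 N, pre-load 1.5 N); a spring returns it. Counts as pressed beyond 0.0035 m
- stop_key_top (a point): centre of the top face of the stop key (flat 28 mm across), 76 mm above the bench when up
- release_key (a joint): Travel of the cover-release key, the square key, 26 x 26 mm. It moves straight down along the vertical: 0 = up, 0.006 m = fully down (about 5 N, pre-load 1.5 N); a spring returns it. Counts as pressed beyond 0.0035 m
- release_key_top (a point): centre of the flat top of the square cover-release key, 76 mm above the bench when up
- start_key (a joint): Travel of the start key, the small round key, 24 mm across, which must not be pressed. It moves straight down along the vertical: 0 = up, 0.006 m = fully down (about 5 N, pre-load 1.5 N); a spring returns it. Counts as pressed beyond 0.0035 m
- start_key_top (a point): centre of the flat top of the small round start key, 76 mm above the bench when up
- thread_cone: bystander: a yellow cone of thread, 60 mm across the foot, 95 mm tall, loose on the bench beyond the control box; origin at the centre of its foot
- oil_bottle: bystander: a white oil bottle with a black cap, 48 mm across, 110 mm tall, loose on the bench beyond the control box; origin at the centre of its underside
- screwdriver: bystander: a screwdriver 180 mm long, lying loose on the machine's flat top behind the cover's hinge, across the machine, 110 mm above the bench; origin under its middle, its x axis along the shaft to the tip

How it is judged (in metres and radians):
On the way, in this order (a step that is already met when the one before it is completed fails the run):
1. the stop key is pressed alone, with the cover shut (value of joint stop_key above 0.0035 m and value of joint release_key below 0.002 m and value of joint cover_hinge below 0.08 rad), for 0.05 s.
2. the stop key is up again (value of joint stop_key below 0.002 m), for 0.05 s.
3. the cover-release key is pressed alone, with the cover shut (value of joint release_key above 0.0035 m and value of joint stop_key below 0.002 m and value of joint cover_hinge below 0.08 rad), for 0.05 s.
4. the keys are up again (value of joint each of stop_key, release_key, start_key below 0.002 m), for 0.05 s.
5. the gripper lifts the cover (value of joint cover_hinge above 0.3 rad and contact force between the fingers and cover above 0.7 N), for 0.2 s.
At the end, for the whole second after the job is handed in: Cover still (under 0.1 rad/s) at 45 degrees +-7 (0.663 to 0.908 rad), held by the fingers (over 0.7 N) and resting on no loose thing; all three keys up (under 2 mm); thread cone, oil bottle and screwdriver within 30 mm of their starts (all of step 4 and value of joint cover_hinge between 0.663 and 0.908 rad and velocity of joint cover_hinge between -0.1 and 0.1 rad/s and contact force between the fingers and cover above 0.7 N and contact force between cover and thread_cone below 0.3 N and contact force between cover and oil_bottle below 0.3 N and contact force between cover and screwdriver below 0.3 N and distance of each of thread_cone, oil_bottle, screwdriver from where it was at the start of the episode below 0.03 m); the arm keeps its last pose, push and grip.
It fails at once if the start key is pressed (value of joint start_key above 0.0035 m).
It fails at once if a bystander is moved more than 30 mm (distance of any of thread_cone, oil_bottle, screwdriver from where it was at the start of the episode above 0.03 m).
It also fails if it takes over 54 s, if anything falls off the work surface, if the arm or the gripper's body presses on something with over 40 N, if the wrist force passes 120 N, or if a joint passes its speed limit or range.

## Working session

There is one attempt and no reset: what is moved stays moved. The work goes in short steps, Python scripts to look and compute and a tool call to move; the robot and the scene stay as the last step left them, time stands still between calls to the robot, and variables do not carry over. Pictures are saved under pics/ and viewed, at most 10 in all, crops included, and the job is handed in when it is done.

Besides the shell and the picture viewer there is one more tool, called as name(argument=value, ...) on one line, values as JSON. move_arm: Moves the arm, as the interface text tells. Its arguments: {"type":"object","properties":{"series":{"type":"array","items":{"type":"object","properties":{"dp":{"type":"array","items":{"type":"number"}},"twist":{"type":"number"}}}},"hand":{"type":"number"}},"required":["series"]}

```bash
mkdir -p pics; cat > h.py <<'E'
from rig import ctrl
import numpy as np, cv2
from scipy.spatial.transform import Rotation as R
def ray(p,rc):
    d=np.linalg.inv(p["camera_matrix"])@np.array([rc[1],rc[0],1.0]); P=np.array(p["pose"])
    return P[:3,3],P[:3,:3]@d
def at_z(p,rc,z):
    o,d=ray(p,rc); return o+d*(z-o[2])/d[2]
def proj(p,X):
    P=np.linalg.inv(np.array(p["pose"])); c=P[:3,:3]@np.asarray(X,float)+P[:3,3]; u=p["camera_matrix"]@c; return u[:2]/u[2]
def save(p,n,s=1): cv2.imwrite(f"pics/{n}.png",cv2.resize(np.ascontiguousarray(p["color"][:,:,::-1]),None,fx=s,fy=s,interpolation=cv2.INTER_CUBIC))
Z=dict(bar=154,hinge_line=111,stop_key_top=76,release_key_top=76,start_key_top=76,thread_cone=0,oil_bottle=0,screwdriver=110,control_box=0,machine=0)
def tool(dw):  # world shift -> tool axes
    return R.from_quat(ctrl.observe()["ee_rot"]).inv().apply(dw)
E
python3 - <<'E'
from h import *
np.set_printoptions(precision=1,suppress=True)
o=ctrl.observe(); print(o["clock"],o["tool_pos"],R.from_quat(o["ee_rot"]).as_matrix(),ctrl.hold_point_z)
ims=[]
for c in ("scene","side"):
    p=ctrl.camera(c); ims.append(p["color"]); save(p,c,1.5); print(c,np.array(p["pose"])[:3,3])
    for n,z in Z.items():
        for t in ctrl.tip_of(p,n)[:2]: print(n,np.array(t["point"]),round(t["confidence"],2),at_z(p,t["point"],z))
E
```

```text
0.0 [171.1 522.2 230.1] [[-1.   0.3 -0. ]
 [ 0.3  1.  -0. ]
 [ 0.  -0.  -1. ]] 18.700000000000003
scene [1425.8  143.4  814.3]
bar [169.2 391.1] 0.97 [522.  184.1 154. ]
hinge_line [232.2 360.1] 0.87 [695.6 139.7 111. ]
stop_key_top [171.9 197.5] 0.43 [ 544.8 -281.4   76. ]
release_key_top [254.2 364.9] 0.66 [721.2 156.4  76. ]
release_key_top [166.6 175.2] 0.49 [ 537.9 -345.4   76. ]
start_key_top [170.9 222.1] 0.39 [ 525.7 -222.2   76. ]
thread_cone [233.5 170.7] 0.77 [ 697.6 -299.3    0. ]
oil_bottle [259.9 209.3] 0.84 [ 754.  -179.8   -0. ]
screwdriver [255.4 345.2] 0.8 [766.5 118.9 110. ]
control_box [190.1 202.8] 0.91 [ 525.1 -282.4   -0. ]
machine [250.7 363.4] 0.57 [638.7 153.3   0. ]
side [  15.2 -653.4  635.7]
bar [146.6 149.9] 0.9 [539.3 203.3 154. ]
hinge_line [152.3 210.6] 0.93 [679.9 133.3 111. ]
stop_key_top [259.3 297.9] 0.48 [ 535.6 -285.3   76. ]
start_key_top [252.1 270.1] 0.69 [ 513.8 -231.    76. ]
thread_cone [255.  343.4] 0.66 [ 689.5 -301.8    0. ]
oil_bottle [220.2 317.9] 0.56 [ 758.3 -180.     0. ]
screwdriver [143.7 235.1] 0.77 [764.9 124.9 110. ]
control_box [289.  296.2] 0.57 [ 531.8 -289.7    0. ]
machine [222.5 319. ] 0.74 [ 752.3 -187.8    0. ]
machine [190.2 198.4] 0.59 [640.9 149.3   0. ]
```

View pics/scene.png

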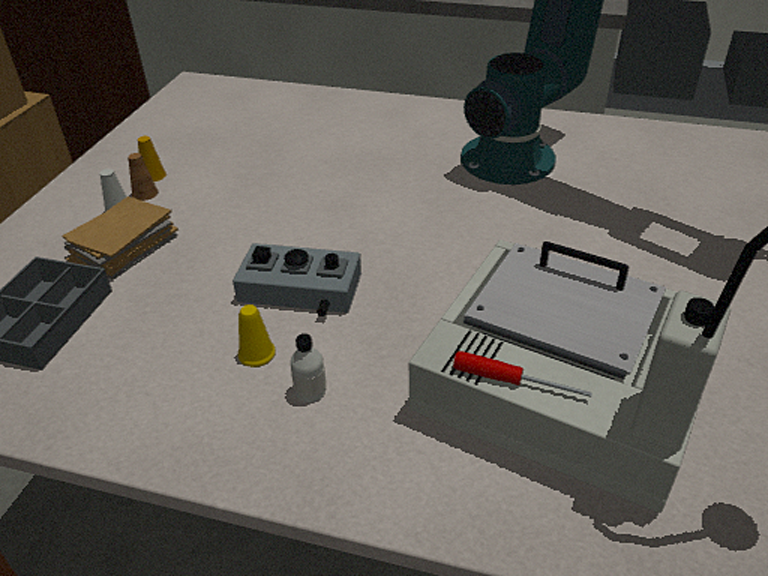

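View pics/side.png

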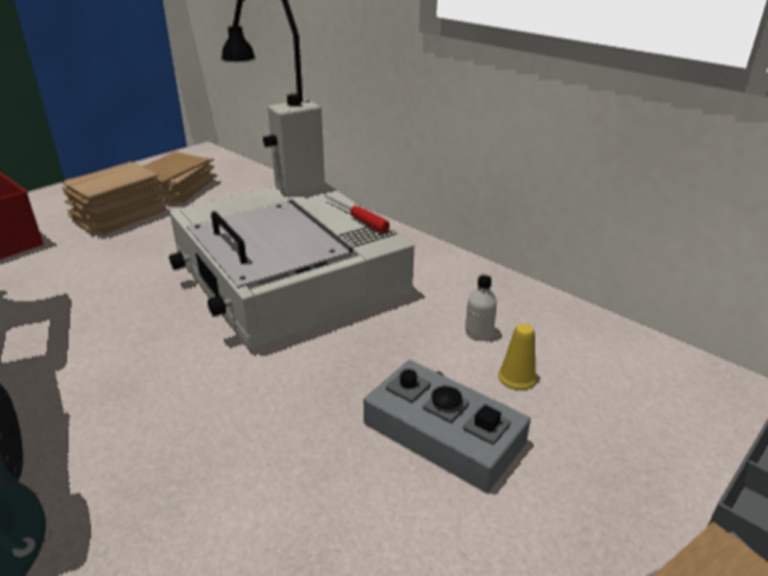

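The scene picture shows, at 1.5x scale, the square release key on the left at (262,255), the mushroom stop key in the middle at (296,260) and the round start key on the right at (332,265). The side picture agrees: round (408,378), mushroom (447,398), square (487,420). So in world coordinates release is at y≈-345, stop at y≈-284 and start at y≈-227. The bar is near (530,194), and the machine yaw is about -0.28.

move_arm(hand=0, series=[{"dp": [-40,-44,0],"twist": 8},{"dp": [-70,-76,0],"twist": 16},{"dp": [-100,-108,0],"twist": 24},{"dp": [-130,-141,0],"twist": 32},{"dp": [-160,-173,0],"twist": 40},{"dp": [-190,-206,0],"twist": 48},{"dp": [-220,-238,0],"twist": 56},{"dp": [-250,-271,0],"twist": 64},{"dp": [-275,-298,0],"twist": 72},{"dp": [-300,-325,0],"twist": 80},{"dp": [-300,-325,0],"twist": 88},{"dp": [-300,-325,0],"twist": 88}])

```text
clock: 2.3
tool_pos: [355.5, 119.4, 231.4]
ee_rot: [0.8, 0.6, 0.0, -0.0]
contact_force: [-0.7, 0.5, 0.2]
width: -0.1
grip_force: 0.0
```

move_arm(series=[{"dp": [-335,288,30],"twist": 0},{"dp": [-335,288,30],"twist": 0},{"dp": [-335,288,30],"twist": 0},{"dp": [-335,288,30],"twist": 0},{"dp": [-335,288,30],"twist": 0},{"dp": [-335,288,30],"twist": 0},{"dp": [-335,288,30],"twist": 0},{"dp": [-335,288,30],"twist": 0},{"dp": [-335,288,30],"twist": 0},{"dp": [-335,288,30],"twist": 0},{"dp": [-335,288,30],"twist": 0},{"dp": [-335,288,30],"twist": 0}])

```text
clock: 3.5
tool_pos: [538.8, -280.0, 201.6]
ee_rot: [0.798, 0.602, 0.0, -0.0]
contact_force: [0.6, -0.3, -0.3]
width: -0.1
grip_force: 0.0
```

```bash
python3 - <<'E'
from h import *
np.set_printoptions(precision=2,suppress=True)
o=ctrl.observe(); print(o["clock"],o["tool_pos"],R.from_quat(o["ee_rot"]).as_matrix(),o["width"],o["joint_positions"])
for c in ("wrist","side","scene"):
    p=ctrl.camera(c); print(c,np.array(p["pose"])[:3,3])
    if c=="wrist": save(p,"w1")
    for n in ("stop_key_top","release_key_top","start_key_top"):
        for t in ctrl.tip_of(p,n)[:2]: print(n,np.array(t["point"]),round(t["confidence"],2),at_z(p,t["point"],76))
E
```

```text
3.5 [ 538.83 -279.98  201.56] [[ 0.28  0.96  0.  ]
 [ 0.96 -0.28  0.  ]
 [ 0.   -0.   -1.  ]] -0.0827417371895925 [-0.57  0.22  1.28  0.    1.64 -0.29]
wrist [ 561.65 -205.25  343.74]
stop_key_top [195.2 247.3] 0.87 [ 531.54 -287.18   76.  ]
release_key_top [256.7 272.3] 0.93 [ 536.99 -350.95   76.  ]
start_key_top [125.9 216.9] 0.56 [ 524.39 -223.49   76.  ]
side [  15.15 -653.38  635.71]
stop_key_top [260.7 298.5] 0.67 [ 533.13 -288.76   76.  ]
stop_key_top [290.  293.4] 0.59 [ 464.61 -331.06   76.  ]
release_key_top [274.8 322.4] 0.83 [ 533.17 -346.33   76.  ]
release_key_top [150.4 146.4] 0.28 [602.66 328.57  76.  ]
start_key_top [249.6 269.7] 0.64 [ 519.05 -225.24   76.  ]
start_key_top [191.1 199.8] 0.21 [565.81  47.64  76.  ]
scene [1425.8   143.44  814.26]
stop_key_top [169.4 195.8] 0.68 [ 536.05 -289.43   76.  ]
release_key_top [166.4 174.7] 0.57 [ 537.38 -346.97   76.  ]
start_key_top [172.4 220.8] 0.53 [ 532.34 -223.38   76.  ]
```

View pics/w1.png

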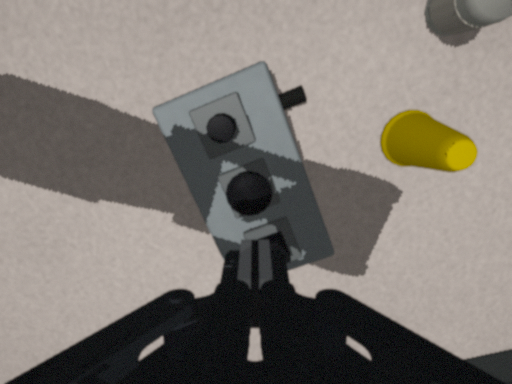

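The wrist picture shows the round start key at (222,127) and the mushroom stop key at (249,192). The square key is hidden under the fingertips. Estimates: stop (532,-288), release (537,-350), start (524,-224), so the 62 mm spacing holds. I'll press stop now.

move_arm(series=[{"dp": [-10,-4,40],"twist": 0},{"dp": [-10,-4,80],"twist": 0},{"dp": [-10,-4,110],"twist": 0},{"dp": [-10,-4,120],"twist": 0},{"dp": [-10,-4,125],"twist": 0},{"dp": [-10,-4,128],"twist": 0},{"dp": [-10,-4,130.5],"twist": 0},{"dp": [-10,-4,130.5],"twist": 0},{"dp": [-10,-4,130.5],"twist": 0},{"dp": [-10,-4,130.5],"twist": 0}])

```text
clock: 5.1
tool_pos: [533.0, -290.7, 72.3]
ee_rot: [0.799, 0.601, 0.001, 0.002]
contact_force: [-0.4, -0.1, 4.0]
width: 0.2
grip_force: 1.7
```

move_arm(series=[{"dp": [0,0,2],"twist": 0},{"dp": [0,0,2.5],"twist": 0},{"dp": [0,0,2.5],"twist": 0}])

```text
clock: 5.4
tool_pos: [533.1, -290.7, 70.1]
ee_rot: [0.799, 0.601, 0.001, 0.002]
contact_force: [-1.1, 0.4, 7.1]
width: -0.4
grip_force: 3.8
```

move_arm(series=[{"dp": [0,0,-10],"twist": 0},{"dp": [0,0,-40],"twist": 0},{"dp": [-61,-6,-40],"twist": 0},{"dp": [-61,-6,-40],"twist": 0},{"dp": [-61,-6,-40],"twist": 0},{"dp": [-61,-6,-40],"twist": 0}])

```text
clock: 6.0
tool_pos: [508.8, -346.1, 107.0]
ee_rot: [0.8, 0.601, 0.0, -0.002]
contact_force: [0.2, 1.1, -0.0]
width: 0.2
grip_force: 0.0
```

```bash
python3 - <<'E'
from h import *
np.set_printoptions(precision=2,suppress=True)
o=ctrl.observe(); print(o["clock"],o["tool_pos"],o["contact_force"])
for c in ("wrist","side"):
    p=ctrl.camera(c); save(p,"k_"+c,1.5)
    print(c,"tcp px",proj(p,o["tool_pos"]))
    for n in ("stop_key_top","release_key_top","start_key_top"):
        for t in ctrl.tip_of(p,n)[:1]: print(n,np.array(t["point"]),round(t["confidence"],2),at_z(p,t["point"],76))
E
```

```text
6.0 [ 508.79 -346.07  107.04] [ 0.16  1.13 -0.  ]
wrist tcp px [251.78 256.93]
stop_key_top [119.8 261.4] 0.61 [ 531.05 -286.56   76.  ]
release_key_top [222.8 304.6] 0.9 [ 539.22 -349.54   76.  ]
start_key_top [ 57.  497.6] 0.66 [ 651.46 -289.71   76.  ]
side tcp px [316.02 268.99]
stop_key_top [257.9 297.8] 0.77 [ 538.68 -282.61   76.  ]
release_key_top [271.3 322.3] 0.78 [ 540.87 -340.6    76.  ]
start_key_top [249.  269.6] 0.45 [ 520.32 -223.85   76.  ]
```

View pics/k_side.png

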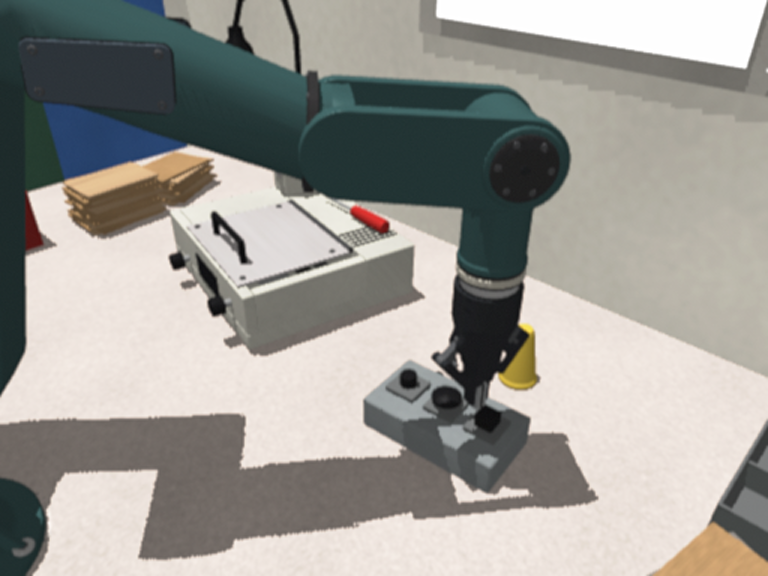

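The side picture shows the keys at (408,378) round, (447,398) mushroom and (487,420) square, with the fingertips short of the square key toward the robot. Release is at about (538.5,-349), so I need to shift by (+29.5,-3) in world coordinates.

move_arm(series=[{"dp": [5.5,29,0],"twist": 0},{"dp": [5.5,29,15],"twist": 0},{"dp": [5.5,29,27],"twist": 0},{"dp": [5.5,29,32],"twist": 0},{"dp": [5.5,29,35],"twist": 0},{"dp": [5.5,29,37.5],"twist": 0},{"dp": [5.5,29,39.5],"twist": 0},{"dp": [5.5,29,40.5],"twist": 0},{"dp": [5.5,29,40.5],"twist": 0},{"dp": [5.5,29,40.5],"twist": 0}])

```text
clock: 7.4
tool_pos: [538.2, -349.6, 70.1]
ee_rot: [0.799, 0.601, -0.0, 0.0]
contact_force: [-4.8, 3.9, 8.6]
width: -0.0
grip_force: 4.3
```

move_arm(hand=60, series=[{"dp": [0,0,-20],"twist": 0},{"dp": [0,0,-60],"twist": 0},{"dp": [0,0,-110],"twist": 0},{"dp": [0,0,-160],"twist": 0},{"dp": [0,0,-172],"twist": 0},{"dp": [47,-14,-172],"twist": 0},{"dp": [94,-28,-172],"twist": 0},{"dp": [141,-42,-172],"twist": 0},{"dp": [188,-56,-172],"twist": 0},{"dp": [235,-70,-172],"twist": 0},{"dp": [260,-80,-172],"twist": 0},{"dp": [260,-80,-172],"twist": 0}])

```text
clock: 8.6
tool_pos: [534.0, -74.5, 239.8]
ee_rot: [0.798, 0.603, 0.001, 0.0]
contact_force: [-0.8, -1.4, -0.5]
width: 60.0
grip_force: 0.0
```

move_arm(series=[{"dp": [260,-80,0],"twist": 0},{"dp": [260,-80,0],"twist": 0},{"dp": [260,-80,0],"twist": 0},{"dp": [260,-80,0],"twist": 0},{"dp": [260,-80,0],"twist": 0},{"dp": [260,-80,0],"twist": 0},{"dp": [260,-80,0],"twist": 0},{"dp": [260,-80,0],"twist": 0}])

```text
clock: 9.4
tool_pos: [530.1, 193.3, 239.2]
ee_rot: [0.8, 0.601, -0.0, 0.001]
contact_force: [0.7, -0.2, 0.3]
width: 59.8
grip_force: 0.0
```

```bash
python3 - <<'E'
from h import *
np.set_printoptions(precision=2,suppress=True)
o=ctrl.observe(); print(o["clock"],o["tool_pos"],o["width"],R.from_quat(o["ee_rot"]).as_matrix())
for c in ("wrist","side","scene"):
    p=ctrl.camera(c); save(p,"b_"+c,1.5)
    print(c,"tcp px",proj(p,o["tool_pos"]))
    for n in ("bar","hinge_line","screwdriver"):
        for t in ctrl.tip_of(p,n)[:1]: print(n,np.array(t["point"]),round(t["confidence"],2),at_z(p,t["point"],Z[n]))
E
```

```text
9.4 [530.11 193.3  239.23] 59.847791074572754 [[ 0.28  0.96 -0.  ]
 [ 0.96 -0.28 -0.  ]
 [-0.    0.   -1.  ]]
wrist tcp px [251.75 256.94]
bar [217.  253.5] 0.67 [526.96 180.4  154.  ]
screwdriver [189.3 446.5] 0.41 [691.57 141.58 110.  ]
side tcp px [144.62 117.25]
bar [148.8 148.4] 0.9 [529.41 195.61 154.  ]
hinge_line [151.8 212.7] 0.59 [685.9  131.41 111.  ]
screwdriver [144.  236.4] 0.79 [766.06 120.94 110.  ]
scene tcp px [401.54 140.03]
bar [168.  389.2] 0.69 [518.55 179.71 154.  ]
hinge_line [227.  361.9] 0.66 [679.33 141.57 111.  ]
screwdriver [256.5 344.8] 0.97 [769.56 118.55 110.  ]
```

View pics/b_wrist.png

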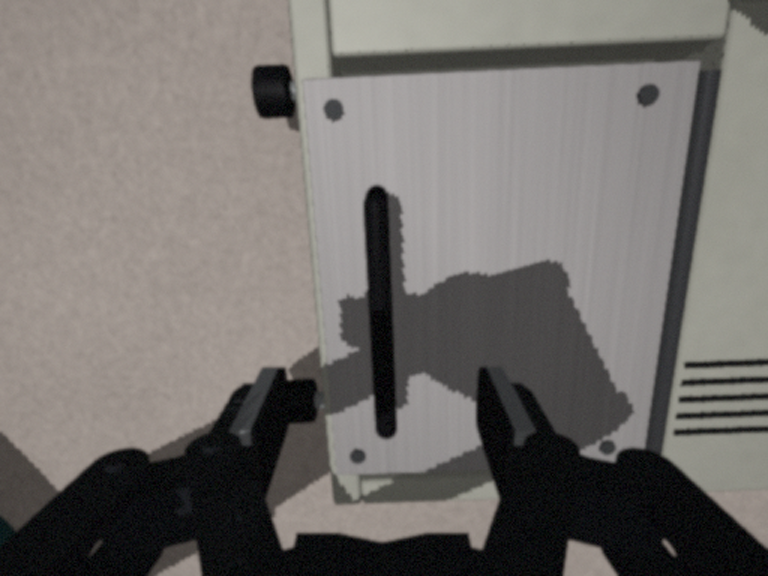

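The wrist picture (1.5x) shows the bar running from (376,192) to (387,432), almost straight along the tool's x. I'll compute its ends and yaw.

```bash
python3 - <<'E'
from h import *
np.set_printoptions(precision=2,suppress=True)
p=ctrl.camera("wrist"); o=ctrl.observe()
a=at_z(p,(188/1.5,376/1.5),156);b=at_z(p,(435/1.5,387/1.5),156)
d=a-b; print(a,b,np.linalg.norm(d)); m=(a+b)/2
yaw=np.arctan2(-d[0],d[1]); print("yaw",yaw,"mid",m)
u=np.array([np.cos(yaw),np.sin(yaw),0]);print("hinge",m+170*u)
y=R.from_quat(o["ee_rot"]).as_matrix()[:,1]; print("tool y angle",np.arctan2(y[1],y[0]))
print("shift tool",tool(m-o["tool_pos"]))
E
```

```text
[543.62 247.34 156.  ] [512.48 119.79 156.  ] 131.28802958189775
yaw -0.23948779930272132 mid [528.05 183.56 156.  ]
hinge [693.2  143.24 156.  ]
tool y angle -0.281972350847833
shift tool [-10.66   1.43  83.87]
```

Bar length is 131 mm (expected 132) and yaw is -0.24, both plausible. I'll align and descend around the bar.

move_arm(series=[{"dp": [-10.5,1.5,20],"twist": -2.4},{"dp": [-10.5,1.5,50],"twist": -2.4},{"dp": [-10.5,1.5,75],"twist": -2.4},{"dp": [-10.5,1.5,90],"twist": -2.4},{"dp": [-10.5,1.5,98],"twist": -2.4},{"dp": [-10.5,1.5,103],"twist": -2.4},{"dp": [-10.5,1.5,103],"twist": -2.4},{"dp": [-10.5,1.5,103],"twist": -2.4}])

```text
clock: 10.85
tool_pos: [528.9, 184.0, 138.1]
ee_rot: [0.787, 0.617, 0.001, 0.0]
contact_force: [0.9, -0.7, -0.5]
width: 59.8
grip_force: 0.0
```

move_arm(hand=0, series=[{"dp": [0,0,0],"twist": 0},{"dp": [0,0,0],"twist": 0},{"dp": [0,0,0],"twist": 0},{"dp": [0,0,0],"twist": 0},{"dp": [0,0,0],"twist": 0},{"dp": [0,0,0],"twist": 0},{"dp": [0,0,0],"twist": 0},{"dp": [0,0,0],"twist": 0}])

```text
clock: 11.65
tool_pos: [526.7, 184.2, 137.2]
ee_rot: [0.786, 0.618, -0.001, -0.001]
contact_force: [-4.5, 0.5, 4.2]
width: 9.7
grip_force: 58.5
```

The grip is on the bar (58 N, width about 10 mm). I'll lift along the hinge arc.

move_arm(series=[{"dp": [0,2,-8],"twist": 0},{"dp": [0,5,-17],"twist": 0},{"dp": [0,8,-25],"twist": 0},{"dp": [0,12,-33],"twist": 0},{"dp": [0,16,-41],"twist": 0},{"dp": [0,20,-48],"twist": 0},{"dp": [0,25,-56],"twist": 0},{"dp": [0,30,-63],"twist": 0},{"dp": [0,30,-63],"twist": 0}])

```text
clock: 12.55
tool_pos: [555.3, 177.3, 201.6]
ee_rot: [0.786, 0.618, -0.002, -0.002]
contact_force: [-11.2, 2.2, 3.0]
width: 10.0
grip_force: 58.7
```

move_arm(series=[{"dp": [0,4,-6.5],"twist": 0},{"dp": [0,9,-13],"twist": 0},{"dp": [0,15,-19.5],"twist": 0},{"dp": [0,21,-26],"twist": 0},{"dp": [0,28,-31.5],"twist": 0},{"dp": [0,35,-37],"twist": 0},{"dp": [0,42,-41.5],"twist": 0},{"dp": [0,47,-45],"twist": 0},{"dp": [0,47,-45],"twist": 0},{"dp": [0,47,-45],"twist": 0},{"dp": [0,47,-45],"twist": 0}])

```text
clock: 13.65
tool_pos: [601.8, 165.9, 247.9]
ee_rot: [0.786, 0.618, 0.0, -0.001]
contact_force: [-8.1, 2.5, 4.6]
width: 9.9
grip_force: 59.1
```

```bash
python3 - <<'E'
from h import *
from scipy.optimize import least_squares
np.set_printoptions(precision=2,suppress=True)
o=ctrl.observe(); print(o["clock"],o["tool_pos"],o["contact_force"],o["grip_force"],np.abs(o["qvel"]).max())
# grasp-point heights: angle from z rise of the bar
dz=o["tool_pos"][2]-137.2
print("theta from rise",least_squares(lambda t:43*np.cos(t)+170*np.sin(t)-43-dz,0.7).x, "run",np.hypot(o["tool_pos"][0]-526.7,o["tool_pos"][1]-184.2))
for c in ("side","scene"):
    p=ctrl.camera(c); save(p,"f_"+c,1.5)
    for n in ("bar","screwdriver"):
        for t in ctrl.tip_of(p,n)[:1]: print(c,n,np.array(t["point"]),round(t["confidence"],2),proj(p,o["tool_pos"]+[0,0,17]))
E
```

```text
13.65 [601.85 165.92 247.87] [-8.14  2.48  4.56] 59.09296989440918 0.0017943088598813526
theta from rise [0.82] run 77.3396598994278
side bar [104.6 173.9] 0.76 [174.57 102.35]
side screwdriver [144.4 235.3] 0.55 [174.57 102.35]
scene bar [147.2 382.2] 0.77 [387.7  147.04]
scene screwdriver [257.1 346.2] 0.77 [387.7  147.04]
```

View pics/f_side.png

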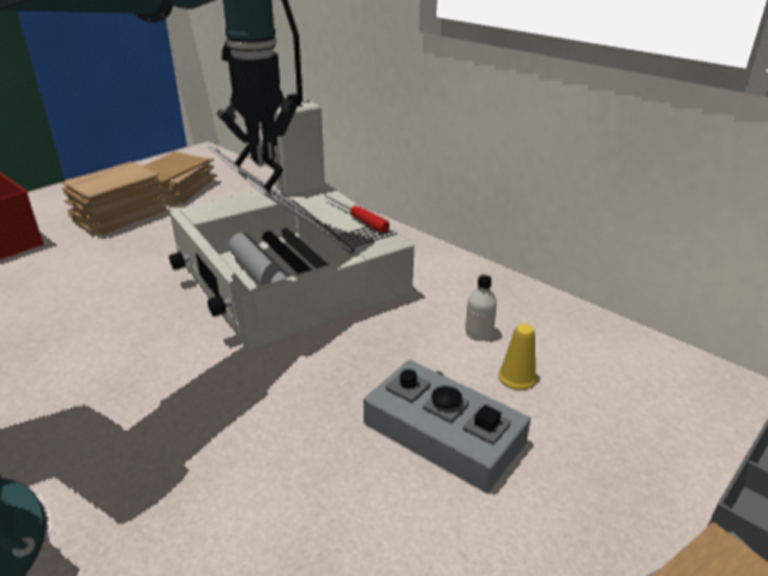

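The side picture shows the cover held open at roughly 45°, with the bar in the fingers at (262,170), all keys up and the bystanders untouched. The angle is 0.82 rad from the bar's rise and about 0.77 from its run, both inside the 0.663–0.908 window. The arm is still, so I'm handing in.

```bash
python3 -c "
from rig import ctrl
print(ctrl.job_done())"
```

```text
the job is handed in; nothing more can be done
None
```

I handed the job in at about 14 s with stop and then release pressed and let up, start untouched, and the gripper holding the cover at about 0.79 rad (45°); no verdict came back.

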